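# Weigh the finned heat sink on the spring scale

### The arm

A 6-joint arm with a two-finger parallel gripper is mounted at the origin on the work surface. World frame = base frame: x ahead of the robot, y to its left, z up, the work surface at z = 0. Lengths are in m, angles in rad, forces in N, time in s.
With the tool pointing down it reaches from about 0.325 to 0.85 m from the base axis. Payload 4.4 kg.
Tool frame: the origin (TCP) lies on the centre line of the jaws, within the pads' length; the fingertips stand tips_ahead ahead of it and the grasp point (between the pads) lies 5 mm behind it (tips_ahead is the distance from the TCP to the fingertips, in m); y points along the fingers, z is the direction in which the jaws open and shut, and the axes are right-handed (so a half turn about y gives the same grasp; the last joint's range is limited). The gripper opens to 94 mm and grips with 3 to 60 N. Pads are 16 mm wide; open, the fingers measure 119 mm over their backs; the gripper's body (75 mm by 177 mm) begins 78 mm behind the grasp point.
Start: joints at [-1.454, 0.207, 1.542, -0, 1.393, -0.15], TCP at [0.152, -0.555, 0.181] pointing down, gripper open.
Joint ranges: [-2.73, 2.73], [-0.86, 2.22], [0.23, 2.46], [-1.11, 4.25], [0.08, 2.63], [-2.82, 2.82]. Speed limits (rad/s): [2.79, 2.79, 3.14, 3.14, 3.14, 3.14].

### API

Orientations are given as a 3x3 rotation matrix whose columns are the frame's x, y, z axes.
In Python, from workcell import move_ptp, move_straight, goto_joints, command_gripper, pause, ik, get_state, read_camera, camera_model, IKError, sign_off, find_in, cut_out, landmark_of, tips_ahead gives the robot as it stands. The module is installed in compiled form; this text tells all that it offers. Calls block until the motion is done:
- move_ptp(position, orientation): joint-space move of the TCP to a pose.
- move_straight(position, rate=0.15, rotation=None, f_stop=None): straight line of the TCP; rotation=None keeps the orientation; rate is the mean speed in m/s. With f_stop (N) it stops when the force on the tool has changed by that much, and returns True; else False.
- goto_joints(angles): joint-space move.
- command_gripper(opening, strength=None): opening from 0.0 (shut) to 1.0 (fully open); strength is the grip in N (None keeps the last); returns when the fingers have stopped.
- pause(seconds).
- ik(position, orientation): joint angles nearest the present ones, or None.
- get_state(): the state.
- read_camera(name): name is "scene" or "top"; returns (picture, depth): 420x560x3 uint8, red, green, blue; 420x560 float32, m along the optical axis (not along the pixel's ray), 0 where there is no reading.
- camera_model(name): a dict with "K" (3x3 intrinsics, pixels), "pose" (4x4, takes a point from camera to world coordinates). Camera axes: x right, y down, z forward; pixel columns grow to the right and rows downward; lengths in m; the calibration is good to about 2 mm. A picture is of the moment at which its call begins. camera_model takes no time and is no camera call.
A pose or a line that the arm cannot do raises IKError and nothing moves.
- sign_off(): hands the job in, once; it reports no verdict.
Trained networks look in the newest picture that a camera, given by its name, has taken for a name from the list of things; names that differ only in an ending like _2 or _b are one class to them, and where a whole thing is asked for, a point or a joint stands for the part that bears it (a point fixed in the world has none). Each returns a list of dicts, best first, with "conf" (0 to 1); they miss things now and then, are a little off and sometimes report something else, mostly with a low value. They report only what shows in the picture. A call takes as long as a camera call.
- find_in(camera, label): "bbox" ([left, top, right, bottom] in pixels, round what is visible of it).
- cut_out(camera, label): "pixels" (420x560 bool, what is visible of it) and "bbox" ([left, top, right, bottom] in pixels, round what is visible of it).
- landmark_of(camera, label): "xy" ([column, row] in pixels: a listed point, or the origin of a listed thing).
The state is a dict: "time_s": time; "qpos": joint angles; "dq": joint speeds; "joint_torque": joint torques, N m; "ee_pos": TCP position; "eef_rot": TCP orientation; "ft_force": force on the tool from outside, world axes, zero at the start; "wrist_torque": the same for the moment, N m; "gripper_width": opening from 0.0 (shut) to 1.0 (fully open).
Only numpy, scipy, OpenCV 4.12 (cv2) and the standard library are available. Lean on these libraries where they do the work, as an engineer would, in place of code of your own. Each camera call takes 0.05 s, during which the arm holds its last target. There are 200 camera calls.

### The job

Weigh the finned aluminium heat sink: take it by the top of its upright lug, hang it by the window in the lug from the hook of the spring scale without dropping it on, let go, and wait until it hangs still so that the pointer can be read. Leave the transformer where it stands.

Things in the scene. Friction and masses are not known exactly. Their poses are not given: they have to be found in the camera images.
- heatsink: Finned aluminium part, 0.28-0.56 kg. Origin: centre of underside, z up. Foot 64 (x) x 56 (y) x 8 mm, fins up to z=52. Upright lug plate in the middle: 8 thick (x), 50 wide (y), top z=152; window through it along x: y=-17..17, z=60..96. Grip the solid tab above it, fingers closing along x, fingertips above z=108 to clear the hook. May hang either way round.
- transformer: Bystander with the same foot, lug and origin (152 mm tall), steel, 0.65 kg: dark laminated core and copper winding in place of fins. A third, not listed, has a round black body. The three may have swapped places and stand at least 100 mm apart (centres): lift the heat sink 165 mm or more to carry it over them.
- hook_seat (a point): Where the part hangs: top of the hook's 9 mm rod, 180 mm over the table unloaded. z up; rod along x, free end to -x (towards robot): level 11 mm each way, then -x: tip up to 10 mm above seat, 26 mm out; +x: rises 6 mm, runs on to a frame 110 mm off (to y=-42..88, 233 high). Below: base plate 15 high. Pass the window over the tip along +x, then lower till its top edge lies on the seat.
- carriage (a joint): How far the scale's hook and pointer have sunk, m: 0 = no load, 0.045 = bottom stop. Spring 250 N/m, lightly damped: the heat sink sinks it 11 to 22 mm, and it bobs for a second or two after release. The seat sinks with it.

How it is judged:
At the end, for the whole second after the job is handed in: The heat sink, released, hangs by its window on the hook: seat at the window's top edge (within 10 mm in height, 16 mm sideways, 22 mm along the hook), upright within 17 degrees, scale sunk by over 7 mm, part and pointer still (under 15 and 10 mm/s, 0.2 rad/s) (x of hook_seat in the frame of heatsink between -0.022 and 0.022 m and y of hook_seat in the frame of heatsink between -0.016 and 0.016 m and z of hook_seat in the frame of heatsink between 0.086 and 0.106 m and value of joint carriage above 0.007 m and velocity of joint carriage between -0.01 and 0.01 m/s and angle between heatsink's own z axis and vertical below 0.3 rad and linear speed of heatsink below 0.015 m/s and angular speed of heatsink below 0.2 rad/s); the robot touches nothing.
It fails at once if the heat sink is dropped onto the hook (the hook is driven down faster than 0.6 m/s) (velocity of joint carriage above 0.6 m/s).
It fails at once if the transformer is moved by more than 30 mm (distance of transformer from where it was at the start of the episode above 0.03 m).
It also fails if it takes over 42 s, if anything falls off the work surface, if the arm or the gripper's body presses on something with over 40 N, if the wrist force passes 120 N, or if a joint passes its speed limit or range.

## Working session

There is one attempt and no reset: what is moved stays moved. The work goes in short steps, each a Python script; the robot and the scene stay as the last script left them, time stands still between calls to the robot, and variables do not carry over. Pictures are saved under pics/ and viewed, about 8 in all and at most 12, crops included, and the job is handed in when it is done.

```bash
mkdir -p pics
cat > h.py <<'E'
import numpy as np, cv2
from workcell import *
def deproj(cam, px, depth):
    m=camera_model(cam);K=np.array(m["K"]);T=np.array(m["pose"])
    px=np.atleast_2d(px).astype(float);d=np.atleast_1d(depth)
    p=np.c_[(px[:,0]-K[0,2])/K[0,0]*d,(px[:,1]-K[1,2])/K[1,1]*d,d]
    return p@T[:3,:3].T+T[:3,3]
def cloud(cam,mask,depth):
    r,c=np.nonzero(mask&(depth>0)); return deproj(cam,np.c_[c,r],depth[r,c])
def save(n,*im): cv2.imwrite(n,np.hstack(im)[:,:,::-1])
E
python3 - <<'E'
from h import *
print(tips_ahead,get_state())
for cam in("scene","top"):
    im,d=read_camera(cam); np.savez(cam+".npz",im=im,d=d)
    print(cam,np.round(camera_model(cam)["pose"],3).tolist(),np.round(camera_model(cam)["K"],1).tolist())
    for l in("heatsink","transformer","hook_seat","carriage"):
        for o in cut_out(cam,l)[:3]:
            P=cloud(cam,o["pixels"],d)
            print(l,round(o["conf"],2),np.round(o["bbox"]),len(P),np.round(np.percentile(P,[2,50,98],axis=0),3).tolist() if len(P) else 0)
            if l=="heatsink" and o["conf"]>.4:
                Q=P[P[:,2]>.11]; print(" lug",len(Q),np.round(Q.mean(0),3) if len(Q) else 0, np.round(cv2.minAreaRect(Q[:,:2].astype(np.float32)*1000),1) if 0 else cv2.minAreaRect(Q[:,:2].astype(np.float32)*1000) if len(Q)>3 else 0)
        if l!="carriage":
            for o in landmark_of(cam,l)[:2]: print("  lm",l,round(o["conf"],2),np.round(o["xy"],1))
    save(f"pics/{cam}0.png",im)
E
```

```text
0.014 {'time_s': 0.0, 'qpos': array([-1.45454994e+00,  2.07387084e-01,  1.54294231e+00,  4.39825356e-06,
        1.39348468e+00, -1.50488358e-01]), 'dq': array([ 0.00059619,  0.00221915,  0.0006309 , -0.00040232,  0.00152489,
        0.0001547 ]), 'joint_torque': array([ 1.99746373e-04, -3.70870829e+01, -2.81413347e+01,  6.98229298e-02,
        3.62868584e-02, -1.80313154e-04]), 'ee_pos': array([ 0.15145722, -0.55380945,  0.17961508]), 'eef_rot': array([[-9.64636952e-01, -2.53350760e-04,  2.63582032e-01],
       [-2.63581938e-01,  2.20692963e-03, -9.64634486e-01],
       [-3.37316114e-04, -9.99997533e-01, -2.19566455e-03]]), 'ft_force': array([ 0.3971514 , -0.91986167,  0.34142266]), 'wrist_torque': array([ 0.03475443, -0.00695856, -0.00213743]), 'gripper_width': 0.9970169504326434}
scene [[-0.775, 0.467, -0.425, 1.026], [0.631, 0.579, -0.516, 0.464], [0.005, -0.668, -0.744, 0.894], [0.0, 0.0, 0.0, 1.0]] [[461.4, 0.0, 272.9], [0.0, 461.4, 202.4], [0.0, 0.0, 1.0]]
heatsink 0.96 [262. 152. 296. 212.] 1186 [[0.465, -0.186, 0.001], [0.504, -0.147, 0.052], [0.533, -0.125, 0.153]]
 lug 276
[... 923 characters left out ...]
.0, 279.4], [0.0, 504.4, 206.9], [0.0, 0.0, 1.0]]
heatsink 0.8 [306. 247. 343. 277.] 773 [[0.471, -0.181, 0.006], [0.502, -0.153, 0.049], [0.532, -0.125, 0.153]]
 lug 134 [ 0.5   -0.153  0.147] ((499.9935607910156, -153.8643798828125), (8.041553497314453, 49.396636962890625), 13.653260231018066)
  lm heatsink 0.61 [318.9 264.8]
transformer 0.71 [386. 271. 433. 303.] 1033 [[0.418, -0.373, -0.001], [0.452, -0.327, 0.053], [0.484, -0.302, 0.153]]
  lm transformer 0.92 [400.6 285.3]
hook_seat 0.87 [131. 144. 167. 238.] 527 [[0.548, 0.153, 0.0], [0.638, 0.183, 0.183], [0.702, 0.239, 0.191]]
carriage 0.94 [128. 147. 166. 238.] 469 [[0.55, 0.153, 0.012], [0.64, 0.183, 0.183], [0.702, 0.223, 0.191]]
```

View pics/scene0.png

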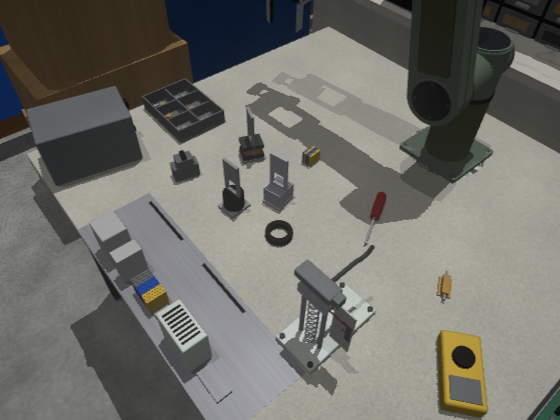

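View pics/top0.png

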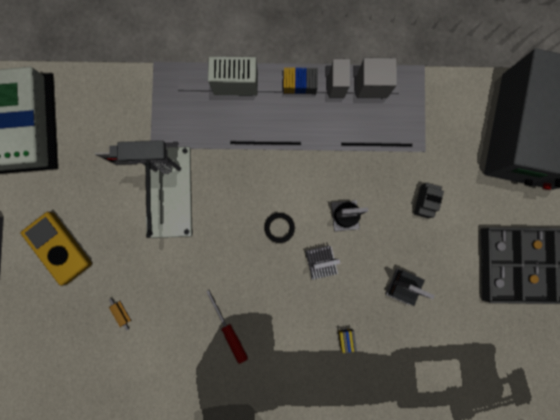

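Run:
```python
from h import *
for cam in("scene","top"):
    z=np.load(cam+".npz");d=z["d"]
    P=cloud(cam,np.ones_like(d,bool),d)
    S=P[(P[:,0]>.45)&(P[:,0]<.8)&(P[:,1]>.1)&(P[:,1]<.3)&(P[:,2]>.165)&(P[:,2]<.215)]
    for x in np.arange(.5,.76,.008):
        s=S[(abs(S[:,0]-x)<.004)]
        if len(s): print(cam,round(x,3),len(s),"y",np.round(np.percentile(s[:,1],[5,50,95]),3),"z",np.round(np.percentile(s[:,2],[5,50,95]),3))
    L=P[(abs(P[:,0]-.5)<.05)&(abs(P[:,1]+.153)<.05)&(P[:,2]>.148)]
    print("lugtop",cv2.minAreaRect(L[:,:2].astype(np.float32)*1000))
```

```text
scene 0.54 1 y [0.179 0.179 0.179] z [0.188 0.188 0.188]
scene 0.548 18 y [0.176 0.181 0.184] z [0.184 0.189 0.192]
scene 0.556 28 y [0.176 0.181 0.184] z [0.177 0.183 0.189]
scene 0.564 17 y [0.178 0.181 0.184] z [0.177 0.18  0.181]
scene 0.572 19 y [0.177 0.182 0.185] z [0.177 0.18  0.181]
scene 0.58 13 y [0.179 0.183 0.185] z [0.177 0.18  0.183]
scene 0.588 13 y [0.18  0.184 0.186] z [0.181 0.185 0.186]
scene 0.596 20 y [0.179 0.183 0.186] z [0.183 0.187 0.187]
scene 0.604 17 y [0.179 0.183 0.186] z [0.182 0.185 0.188]
scene 0.612 16 y [0.179 0.183 0.186] z [0.183 0.185 0.188]
scene 0.62 21 y [0.18  0.185 0.187] z [0.182 0.186 0.188]
scene 0.628 19 y [0.18  0.185 0.188] z [0.184 0.185 0.187]
scene 0.636 22 y [0.181 0.185 0.188] z [0.183 0.186 0.188]
scene 0.644 18 y [0.181 0.185 0.188] z [0.183 0.186 0.188]
scene 0.652 20 y [0.182 0.186 0.188] z [0.18  0.186 0.188]
scene 0.66 4 y [0.183 0.185 0.187] z [0.185 0.186 0.188]
scene 0.684 1 y [0.221 0.221 0.221] z [0.173 0.173 0.173]
scene 0.692 86 y [0.221 0.266 0.275] z [0.167 0.192 0.215]
scene 0.7 313 y [0.22  0.249 0.271] z [0.168 
[... 898 characters left out ...]
188] z [0.181 0.183 0.187]
top 0.644 20 y [0.181 0.184 0.188] z [0.181 0.185 0.188]
top 0.652 20 y [0.182 0.184 0.188] z [0.18  0.185 0.188]
top 0.66 22 y [0.182 0.184 0.188] z [0.18  0.185 0.187]
top 0.668 20 y [0.182 0.185 0.189] z [0.18  0.185 0.187]
top 0.676 21 y [0.183 0.185 0.189] z [0.18  0.184 0.187]
top 0.684 84 y [0.166 0.188 0.218] z [0.171 0.184 0.192]
top 0.692 98 y [0.153 0.26  0.275] z [0.172 0.19  0.213]
top 0.7 14 y [0.152 0.154 0.271] z [0.168 0.181 0.214]
top 0.708 8 y [0.153 0.153 0.154] z [0.172 0.177 0.182]
top 0.716 2 y [0.154 0.154 0.154] z [0.171 0.174 0.177]
lugtop ((499.9866943359375, -154.3190460205078), (8.008691787719727, 49.65446853637695), 13.334240913391113)
```

The scene picture shows the grey finned part at (278,190). The copper and dark transformer is at (250,150), the round black one at (232,198), and the hook rod runs from its tip at (372,248). The top picture agrees. The lug top is at (0.500, -0.154) with a 13.3° yaw. The seat is about (0.572, 0.1815, 0.180), and the rod's yaw is about 2.5°. Next is the grasp.

```bash
cat >> h.py <<'E'
def R(a,s):
    z=s*np.array([np.cos(a),np.sin(a),0]);y=np.array([0,0,-1.]);return np.c_[np.cross(y,z),y,z]
A=np.radians(13.3);B=np.radians(2.5);C=np.array([.4998,-.1543]);SEAT=np.array([.572,.1815,.180])
UB=np.array([np.cos(B),np.sin(B),0])
E
python3 - <<'E'
from h import *
for s in(1,-1):
    a=ik([*C,.32],R(A,s));b=ik([.5,.178,.34],R(B,s));print(s,np.round(a,2) if a is not None else 0,np.round(b,2) if b is not None else 0)
s=max((1,-1),key=lambda s:-np.inf if ik([*C,.32],R(A,s)) is None or ik([.5,.178,.34],R(B,s)) is None else -max(abs(ik([*C,.32],R(A,s))[5]),abs(ik([.5,.178,.34],R(B,s))[5])))
print("s",s)
p=get_state()["ee_pos"]
move_straight([p[0],p[1],.32],rate=.2)
move_ptp([*C,.32],R(A,s)); command_gripper(.6,30)
move_straight([*C,.2],rate=.2)
print(get_state()["ee_pos"])
hit=move_straight([*C,.132],rate=.08,f_stop=8)
st=get_state();print(hit,st["ee_pos"],st["ft_force"])
im,d=read_camera("scene");save("pics/s1.png",cv2.resize(im[100:280,180:420],(720,540)))
print(get_state()["time_s"])
E
```

```text
1 [-0.46  0.02  1.46 -0.    1.66 -0.7 ] [ 0.18  0.04  1.41 -0.    1.7   0.14]
-1 [-0.46  0.02  1.46 -0.    1.66  2.44] 0
s 1
[ 0.50056949 -0.15466686  0.20112431]
False [ 0.50030971 -0.15455015  0.13256878] [ 0.10814894 -0.40471324 -0.86464052]
6.1167
```

View pics/s1.png

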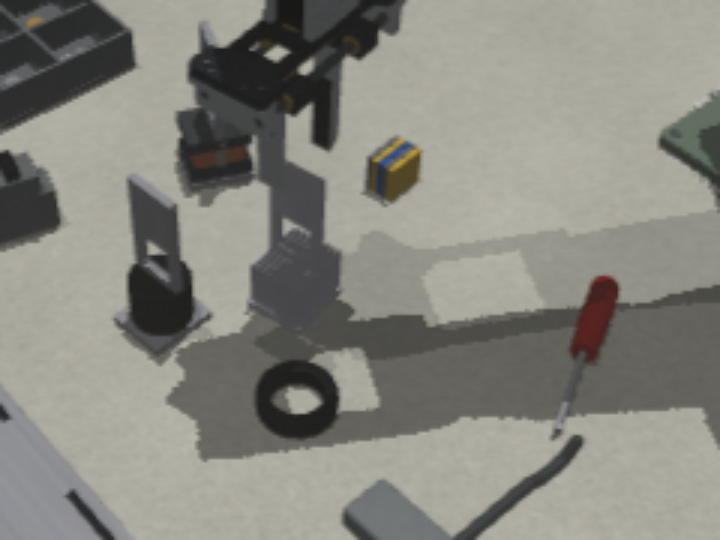

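The lug stands between the fingers, but the tip height is hard to judge here. I'll check it with depth before closing.

Run:
```python
from h import *
im,d=read_camera("scene")
P=cloud("scene",np.ones_like(d,bool),d)
u=np.array([np.cos(A),np.sin(A)]);v=np.array([-u[1],u[0]]);q=P[:,:2]-C
a=q@u*1000;b=q@v*1000;z=P[:,2]*1000
m=(abs(a)<70)&(abs(b)<40)&(z>80)&(z<200)
for lo in range(-70,70,7):
    k=m&(a>=lo)&(a<lo+7)
    if k.sum(): print(lo,k.sum(),"z",np.round(np.percentile(z[k],[1,20,80,99])),"b",np.round(np.percentile(b[k],[2,98])))
```

```text
-49 1 z [177. 177. 177. 177.] b [8. 8.]
-42 15 z [168. 175. 192. 198.] b [ 8. 11.]
-35 66 z [158. 165. 190. 200.] b [-9. 10.]
-28 38 z [160. 173. 195. 200.] b [-6.  9.]
-7 59 z [ 82.  95. 153. 155.] b [-19.  25.]
0 276 z [ 82. 102. 141. 155.] b [-23.  24.]
28 23 z [161. 169. 191. 199.] b [ 8. 11.]
35 83 z [166. 173. 193. 200.] b [-10.  11.]
42 3 z [182. 183. 186. 188.] b [-7.  4.]
```

Run:
```python
from h import *
st=get_state();print(st["ee_pos"],st["time_s"],st["gripper_width"],np.round(st["qpos"],3),np.round(ik([*C,.132],R(A,1)),3))
im,d=read_camera("scene")
T=np.array(camera_model("scene")["pose"]);K=np.array(camera_model("scene")["K"])
def proj(p):
    c=T[:3,:3].T@(np.array(p)-T[:3,3]);return (K@c/c[2])[:2]
u=np.array([np.cos(A),np.sin(A),0])
big=cv2.resize(im[120:200,220:330],None,fx=7,fy=7,interpolation=cv2.INTER_CUBIC).copy()
for s in(-35,35,0):
  for z,c in((.118,(255,0,0)),(.16,(0,255,0)),(.215,(0,0,255))):
    p=proj(np.array([*C,z])+u*s/1000);cv2.circle(big,tuple(int(x) for x in (p-[220,120])*7),5,c,-1)
    r=[int(p[1]),int(p[0])];print(s,z,np.round(p),deproj("scene",[r[::-1]],d[r[0],r[1]]).round(3))
save("pics/s2.png",big)
```

```text
[ 0.50043148 -0.15458861  0.13281079] 6.1667 0.5992640709151761 [-0.465  0.142  1.72   0.     1.278 -0.697] [-0.465  0.143  1.721 -0.     1.278 -0.697]
-35 0.118 [287. 160.] [[ 0.493 -0.135  0.156]]
-35 0.16 [287. 147.] [[ 0.471 -0.158  0.168]]
-35 0.215 [288. 129.] [[ 0.472 -0.156  0.224]]
35 0.118 [269. 175.] [[ 0.46  -0.239  0.002]]
35 0.16 [269. 162.] [[ 0.428 -0.28   0.002]]
35 0.215 [269. 144.] [[ 0.57  -0.103  0.265]]
0 0.118 [278. 167.] [[ 0.501 -0.154  0.12 ]]
0 0.16 [279. 154.] [[ 0.386 -0.29   0.001]]
0 0.215 [279. 136.] [[ 0.54  -0.11   0.266]]
```

View pics/s2.png

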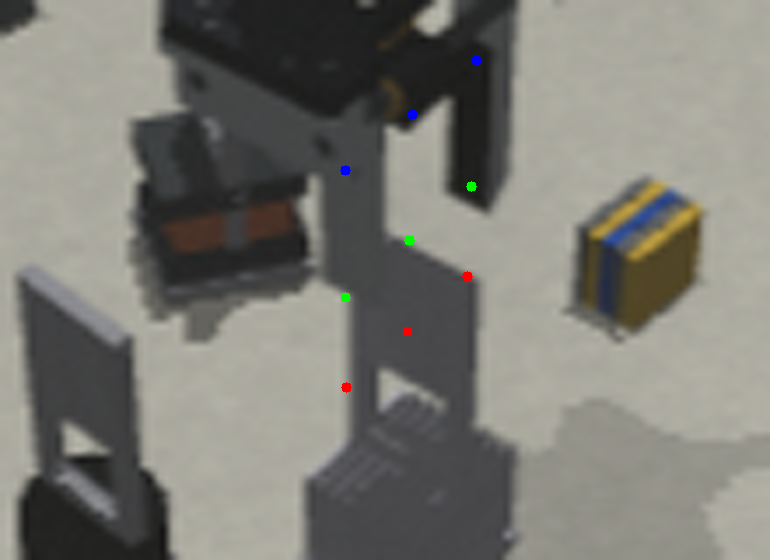

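By depth, the fingertips are at about z=0.159. The reported TCP and `tips_ahead` put them at 0.118, so the real tips are about 40 mm higher than stated. They are well centred in xy. I'll go lower guarded, re-measuring as I go.

```bash
cat >> h.py <<'E'
def tips(c,ang,zmin=0,wide=60):
    "lowest finger points seen by the scene camera beside the lug (a along jaws from c)"
    im,d=read_camera("scene");P=cloud("scene",np.ones_like(d,bool),d)
    u=np.array([np.cos(ang),np.sin(ang)]);q=P[:,:2]-np.array(c)[:2]
    a=q@u*1000;b=q@np.array([-u[1],u[0]])*1000;z=P[:,2]*1000
    for nm,k in(("far",(a<-7)),("lug",abs(a)<7),("near",(a>7))):
        k=k&(abs(a)<wide)&(abs(b)<(35 if nm=="lug" else 14))&(z>zmin)&(z<260)
        if k.sum(): print(nm,k.sum(),"z",np.round(np.percentile(z[k],[0,1,5,50,99])),"a",np.round(np.percentile(a[k],[2,50,98]),1),"b",np.round(np.percentile(b[k],[2,98]),1))
    return im,d
E
python3 - <<'E'
from h import *
for z in(.112,.094):
    print(move_straight([*C,z],rate=.08,f_stop=6),get_state()["ee_pos"],get_state()["ft_force"]); tips(C,A,80)
E
```

```text
False [ 0.49912931 -0.15398289  0.11118328] [ 1.01943448  0.01234589 -0.07320218]
far 250 z [134. 137. 143. 183. 244.] a [-40.8 -30.3 -27.2] b [-7.4 12.4]
lug 321 z [ 81.  81.  86. 126. 252.] a [-5.2  2.2  5.2] b [-21.9  28.2]
near 183 z [140. 144. 148. 177. 259.] a [29.7 38.1 41.4] b [-11.7  11.8]
False [ 0.49921858 -0.15400551  0.09327656] [ 0.83455519 -0.72983267  0.15963591]
far 226 z [119. 121. 128. 166. 227.] a [-42.2 -30.5 -27.2] b [-7.1 12. ]
lug 319 z [ 80.  82.  91. 132. 257.] a [-5.7  2.2  5.8] b [-11.5  27.7]
near 271 z [122. 125. 130. 182. 260.] a [10.3 35.2 59.3] b [-13.3  11.8]
```

Run:
```python
from h import *
f0=get_state()["ft_force"]
command_gripper(0.0,30); st=get_state(); print("w",st["gripper_width"],st["ee_pos"],st["ft_force"])
im,d=tips(C,A,100)
p=st["ee_pos"]
move_straight([p[0],p[1],p[2]+.03],rate=.1); pause(.3)
st=get_state();print(st["gripper_width"],st["ee_pos"],st["ft_force"]-f0,st["time_s"])
im,d=tips(p,A,60)
save("pics/s3.png",cv2.resize(im[90:230,200:360],(800,700))[:600])
```

```text
w 0.08233977360131102 [ 0.49970924 -0.15427589  0.09393251] [-0.41369127  0.47874988 -0.31648985]
far 34 z [145. 147. 150. 166. 235.] a [-31.7 -11.5  -7.1] b [ 7.4 12.5]
lug 295 z [100. 100. 103. 137. 256.] a [-6.7  1.9  5.9] b [-25.3  32.5]
near 314 z [126. 130. 135. 189. 260.] a [ 7.7 16.1 55.1] b [-13.5  11.7]
0.08393662750250058 [ 0.49913153 -0.15399266  0.12313807] [-0.36963307 -0.33271913 -6.29635437] 8.7
far 65 z [ 75.  75.  77. 179. 233.] a [-29.6 -14.4  -7.1] b [-12.7  12.8]
lug 490 z [ 62.  66.  79. 132. 253.] a [-6.3  2.1  6.3] b [-24.1  25.9]
near 330 z [ 60.  60.  66. 172. 259.] a [ 7.8 15.8 29.6] b [-12.5  12.9]
```

View pics/s3.png

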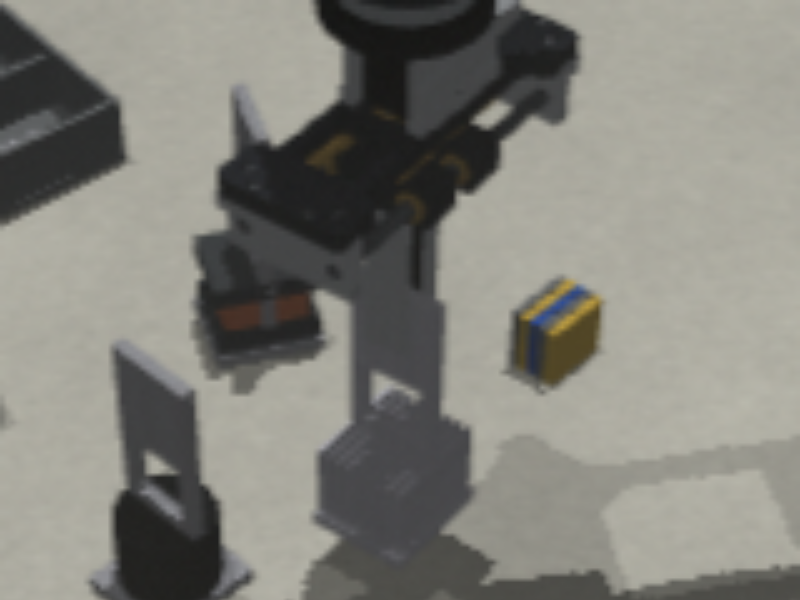

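The part is held, with about 6 N of load. Now lift, carry, turn to the hook's yaw, and re-measure the hanging part and hook.

```bash
cat >> h.py <<'E'
def measure(c,ang):
    im,d=read_camera("scene");P=cloud("scene",np.ones_like(d,bool),d)
    u=np.array([np.cos(ang),np.sin(ang)]);q=P[:,:2]-np.array(c)[:2]
    return im,q@u*1000,q@np.array([-u[1],u[0]])*1000,P[:,2]*1000,P
E
python3 - <<'E'
from h import *
p=get_state()["ee_pos"]
move_straight([*C,.285],rate=.2)
t=SEAT-.078*UB
move_straight([t[0],t[1],.285],rate=.25,rotation=R(B,1)); 
move_straight([t[0],t[1],.196],rate=.15); pause(.5)
st=get_state();e=st["ee_pos"];print(e,st["gripper_width"],st["ft_force"],st["time_s"],np.round(t,4))
im,a,b,z,P=measure(e,B)
z0=(e[2]-.0935)*1000;print("expected origin z",z0)
k=(abs(a)<70)&(abs(b)<60)&(z>z0-15)&(z<z0+60);print("body z",np.percentile(z[k],[0,1,99]),"a",np.percentile(a[k],[1,99]),"b",np.percentile(b[k],[1,99]))
for lo in range(54,120,4):
    k=(a>1)&(a<9)&(abs(b)<32)&(z-z0>=lo)&(z-z0<lo+4)
    bb=np.sort(b[k]);g=np.diff(bb) if len(bb)>1 else np.array([0]);i=g.argmax();print(lo,k.sum(),"a",np.round(np.median(a[k]),1) if k.any() else 0,"b",np.round(bb[[0,-1]],1) if k.any() else 0,"gap",np.round(bb[i:i+2],1))
print("lm",[(round(o["conf"],2),np.round(o["xy"])) for o in landmark_of("scene","hook_seat")])
save("pics/s4.png",cv2.resize(im[160:340,260:440],(600,600)))
E
```

```text
[0.49415646 0.17813205 0.19621563] 0.08630907993088847 [ 0.63535413 -0.15289895 -5.08832347] 12.4333 [0.4941 0.1781 0.18  ]
expected origin z 102.71562509874293
body z [102.18555374 105.02665894 162.3924831 ] a [-30.03771822  32.13578874] b [-26.17370012  26.73258924]
54 32 a 3.0 b [-26.1  22.2] gap [-12.2  -5.8]
58 33 a 3.0 b [-24.4  22.9] gap [-3.5  0.7]
62 12 a 3.1 b [-23.   23.4] gap [-1.   9.3]
66 15 a 2.8 b [-25.5  24.1] gap [-18.3  16.6]
70 10 a 2.8 b [-25.   22.9] gap [-18.   16.2]
74 11 a 3.3 b [-25.5  22.6] gap [-17.9  17.3]
78 12 a 2.5 b [-26.8  23.4] gap [-18.8  15.9]
82 12 a 2.6 b [-24.2  23.8] gap [-18.5  17.8]
86 9 a 3.0 b [-24.1  23.4] gap [-18.4  17. ]
90 13 a 3.4 b [-25.6  24.2] gap [-18.5  15.9]
94 22 a 3.1 b [-23.8  23.8] gap [ 6.6 12.3]
98 33 a 3.1 b [-26.1  22.2] gap [-21.3 -17.7]
102 35 a 3.0 b [-25.9  23.9] gap [-2.8  1. ]
106 30 a 3.2 b [-24.9  23.8] gap [17.1 21.3]
110 30 a 3.5 b [-26.   23.7] gap [-1.6  3.7]
114 18 a 3.6 b [-23.5  23.2] gap [-16.3   7.9]
118 18 a 3.7 b [-24.   24.3] gap [-15.2   9.8]
lm [(0.7, array([364., 258.]))]
```

View pics/s4.png

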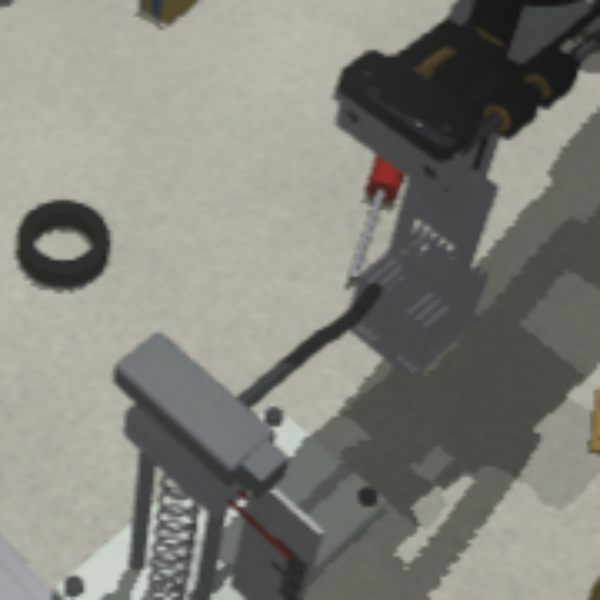

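The window spans local z of about 62–95, centred at y≈0, as expected, and it faces the hook tip at (372,290). Next: insert guarded, then lower in steps while watching the force.

Run:
```python
from h import *
def fz(n=8):
    v=[]
    for _ in range(n): pause(.02); v.append(get_state()["ft_force"])
    return np.mean(v,0)
t=SEAT
print("before",fz())
hit=move_straight([t[0],t[1],.196],rate=.06,f_stop=5); st=get_state();print("ins",hit,st["ee_pos"],fz())
if not hit:
    for z in(.186,.179,.172,.166,.161,.157,.154):
        h=move_straight([t[0],t[1],z],rate=.03,f_stop=12); f=fz(); print(z,h,f)
        if h or f[2]>-.7: break
im,a,b,z,P=measure(t,B); print(get_state()["time_s"],get_state()["ee_pos"])
save("pics/s5.png",cv2.resize(im[160:340,260:440],(600,600)))
```

```text
before [ 0.1806261   0.08859859 -5.25965738]
ins False [0.57163185 0.18160204 0.19602808] [-0.2346322   0.23736327 -5.35893877]
0.186 False [ 0.35788639 -0.13028426 -5.49818692]
0.179 False [ 0.1552802   0.05267013 -5.27758807]
0.172 False [ 0.32930042  0.08664742 -3.81648849]
0.166 False [ 0.28237875 -0.1102284  -2.20839079]
0.161 False [ 0.51032145  0.04597173 -0.94936876]
0.157 False [ 1.00699155  0.12498717 -0.27149631]
17.3 [0.57227721 0.18151727 0.15724258]
```

View pics/s5.png

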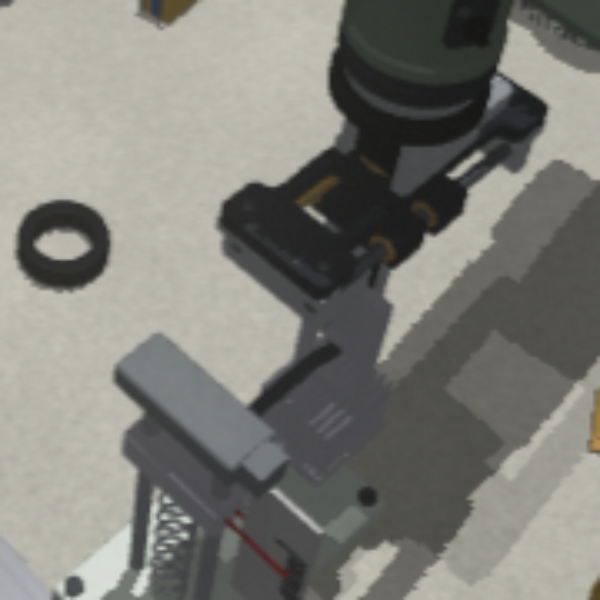

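The rod runs into the window at (335,350), and the load has moved from the gripper to the scale: force fell from -5.3 to -0.3 N, with about 21 mm of sink. Release and withdraw upward.

Run:
```python
from h import *
command_gripper(.5); p=get_state()["ee_pos"]; pause(.5)
move_straight([p[0],p[1],.25],rate=.1)
move_straight([.48,p[1]-.12,.30],rate=.2)
pause(2.5)
def look():
    im,a,b,z,P=measure(SEAT,B)
    k=(abs(a)<14)&(abs(b)<35)&(z>115)&(z<170)
    l=k&(z>128)
    print("lug top z",np.percentile(z[l],[50,98,100]).round(1),"a",np.percentile(a[l],[2,50,98]).round(1),"b",np.percentile(b[l],[2,98]).round(1))
    r=(a>30)&(a<80)&(abs(b)<8)&(z>140)&(z<200);print("rod z",np.percentile(z[r],[50,98]).round(1))
    f=(abs(a)<45)&(abs(b)<40)&(z>50)&(z<116);print("body z",np.percentile(z[f],[1]).round(1),"a",np.percentile(a[f],[1,99]).round(1),"b",np.percentile(b[f],[1,99]).round(1))
    return im
im=look(); pause(1); im2=look()
print("diff",np.abs(im.astype(int)-im2)[200:340,260:440].max(),get_state()["time_s"],get_state()["ft_force"])
for o in cut_out("scene","transformer")[:1]:
    pass
save("pics/s6.png",cv2.resize(im2[100:340,200:440],(600,600)))
```

```text
lug top z [157.6 169.4 169.8] a [-3.1  3.3 10.3] b [-25.5  24.1]
rod z [164.7 167.1]
body z [65.3] a [-29.7  31.6] b [-25.7  26.9]
lug top z [158.1 169.2 169.9] a [-2.6  3.2 11.7] b [-25.   24.1]
rod z [164.6 167.7]
body z [65.6] a [-29.6  31.6] b [-25.9  27. ]
diff 4 24.2 [ 0.074249    0.17754398 -0.27993932]
```

View pics/s6.png

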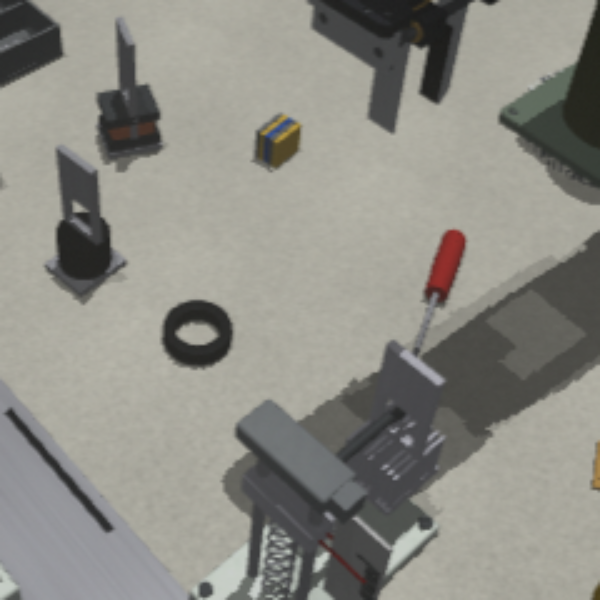

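The heat sink hangs at (405,430), upright and still: two frames 1 s apart differ by no more than 4 grey levels. The rod has sunk from z≈187 to 167 mm, about 20 mm. The gripper is clear and the other parts stand undisturbed.

```bash
python3 -c "
from workcell import *
sign_off()"
```

```text
the job is handed in; nothing more can be done
```

The heat sink is hanging on the scale hook by its window, released and still, and I handed the job in at about 24 s of the 42 s allowed. I gripped it by the top of the lug, carried it over, passed the window over the hook tip and lowered it until the scale took the whole weight. Then I opened the gripper and backed off.

**Last checks:**
- **Sink:** the hook rod has sunk about 20 mm, so the part weighs roughly 0.5 kg. The wrist load of about 5 N agrees.
- **Position:** the lug is centred on the seat to within about 2 mm and hangs upright.
- **Stillness:** two pictures taken 1 s apart match.
- **Clearance:** the gripper is well clear of everything. The transformer stands undisturbed in the last picture; I judged that by eye and did not re-measure its position.

**One disagreement:** depth showed the fingertips about 40 mm higher than the reported tool position and `tips_ahead` (0.014 m) imply. I set the grasp height from the camera instead, and the later heights agreed with the images.

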